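# Back the pen indexing head off one notch

### The arm

A 6-joint arm with a two-finger parallel gripper is mounted at the origin on the work surface. World frame = base frame: x ahead of the robot, y to its left, z up, the work surface at z = 0. Lengths are in m, angles in degrees, forces in N, time in s.
With the tool pointing down it reaches from about 0.35 to 0.975 m from the base axis. Payload 7.1 kg.
Tool frame: the origin (TCP) lies at the very end of the fingers, on their centre line; the grasp point (between the pads) lies 19 mm behind it; x points along the fingers, y is the direction in which the jaws open and shut, and the axes are right-handed (so a half turn about x gives the same grasp; the last joint's range is limited). The gripper opens to 88 mm and grips with 3 to 60 N. Pads are 20 mm wide; open, the fingers measure 115 mm over their backs; the gripper's body (75 mm by 178 mm) begins 61 mm behind the grasp point.
Start: joints at [-67.151, 24.242, 93.386, -0, 62.372, -1.089], TCP at [0.254, -0.571, 0.184] pointing down, gripper open.
Joint ranges: [-172.04, 172.04], [-51.8, 120.97], [4.93, 147.93], [-75.15, 255.16], [6.16, 154.13], [-145.62, 145.62]. Speed limits (degrees/s): [136.94, 136.94, 172.46, 180, 180, 180].

### API

Orientations are given as [roll, pitch, yaw] about the fixed x, y, z axes, in that order (R = Rz(yaw) Ry(pitch) Rx(roll)).
In Python, from plant import ctrl gives the robot as it stands.
- The arm moves only by the tool send_rows, never from a script. Its argument "deltas" is a list that holds one entry, the list of rows, each a list of 7 numbers: the closure in counts, from 0 (fully open) to 255 (shut), then the shift along the tool's x, y, z in m, then the turn, a rotation vector about the tool's x, y, z in degrees. In form: [[[claw, dx, dy, dz, wx, wy, wz], ...]]. A call has 1 to 20 rows; each row is the pose to reach, as a shift and turn from the pose commanded when the call began, along the tool's axes at that moment; what a row does not reach only later rows make up. A row lasts 1/8 s, in which the tool goes at most 62.5 mm and 10.7 degrees, less where a joint would pass 70% of its speed; a pose out of reach is approached as far as the arm can. A call with a gripper value outside its range is refused whole. The fingers move at their own pace and stop on an object; "force" is the grip in N (left out, the last holds). Time passes only in rows, so rows that repeat a pose let the fingers close. It gives the time, the measured TCP pose, the force and the opening at its end, in the units of the state.
- ctrl.get_state(): the state, without advancing time (a new reading comes with each control period).
- ctrl.read_camera(name): name is "scene" or "side" or "wrist"; returns a dict with "frame" (420x560x3 uint8, red, green, blue), "fx", "fy", "cx", "cy" (pixels), "k1" (the pictures are not rectified: a ray, as slopes to the right and down, at radius r is drawn at 1 + k1 r^2 times it, then the intrinsics apply), "origin" and "rotation" of the camera in the world. Camera axes: x right, y up, looking along -z (the intrinsics and any distortion apply to the point x, -y, -z); pixel columns grow to the right and rows downward; lengths in m; the calibration is good to about 2 mm. A picture is of the moment at which its call begins. There is no depth.
- ctrl.close_job(): hands the job in, once; it reports no verdict.
The state is a dict: "t": time; "qpos": joint angles; "qd": joint speeds; "tau": joint torques, N m; "tool_pos": TCP position; "tool_rot": TCP orientation; "force": force on the tool from outside, world axes, zero at the start; "torque": the same for the moment, N m; "gripper_width": opening from 0.0 (shut) to 1.0 (fully open).
Only numpy, scipy, OpenCV 4.12 (cv2) and the standard library are available. Lean on these libraries where they do the work, as an engineer would, in place of code of your own. Each camera call takes 0.05 s, during which the arm holds its last target.

### The job

The indexing head that carries the red pen body has been advanced one facet too far. Lift the pawl out of the ratchet wheel by its thumb bar until it flops over and stays off, push the wheel backward one notch by its hand spokes, then tip the pawl back so that it drops into that next notch, with the notch's tooth close up against it. Push gently with the fingertips, keep off the pen body, and leave everything else on the desk where it stands.

Things in the scene. Friction and masses are not known exactly. Their poses are not given: they have to be found in the camera images.
- indexer: Indexing head for pen bodies, a fixed dark iron casting 142 mm long, 137 mm high. Origin on the desk below the middle of its ratchet wheel; x is level along the spindle, from the pen body (-x) to the hand spokes (+x); y is level, from the wheel to the pawl's side; z up. Places below are in this frame. Pawl bracket and stop post: y 80 to 136, x -23 to 23, up to 83 mm high.
- wheel (a joint): Ratchet wheel angle, rad. 0: tooth against the seated pawl; starts 0 to 0.05. Falls backward (its top moves to +y, towards the pawl), grows forward. A notch is 30 degrees: one notch back is -0.524. Pushed further, the pawl cannot drop in; a little short, it drops onto a tooth's back and the wheel can still be pushed back until a tooth butts on it. Friction 0.16 N m; stays where left.
- hub (a point): Centre of the hub's front face, on the spindle axis (x 61, y 0, z 105 mm). The steel wheel behind it, centred at x 0, has 12 saw teeth 10 mm deep, is 116 mm across and 14 mm thick. Three 8 mm spokes turn with it in the plane x = 50 mm, each with a black ball knob 22 mm across, centred 88 mm from the axis.
- knob (a point): Centre of the ball knob (22 mm across) of the spoke that stands nearly upright at the start, leaning 15 degrees to -y; it turns with the wheel. With the wheel at 0: x 50, y -23, z 190 mm; one notch back: x 50, y +23, z 190 mm.
- pawl (a joint): Angle of the steel gravity pawl (160 g, level hinge along x), rad. 0: nose seated at the bottom of a notch, the wheel blocked backward; grows as its upper end swings to +y, off the wheel. 0.15 clears the teeth. No spring: below about 0.25 it falls back onto the wheel, above about 0.4 it falls outward to its stop at 0.70 and stays. Moving it takes under 1 N at the thumb bar.
- thumb (a point): Centre of the thumb bar, the pawl's upper end: a level steel bar along x, 14 mm across, 32 mm long, 145 mm from the hinge. Pawl in: x 0, y 61, z 190 mm; pawl on its stop: y 160, z 181 mm. Free space on both sides of it above z 165 mm; the pawl's blade, 12 mm thick, is below it.
- pivot (a point): Centre of the pawl's hinge (x 0, y 98, z 50 mm).
- pen (a point): The faceted red acrylic pen body held in the chuck: 14 mm thick, 106 mm long, on the spindle axis from x -103 to -209 mm. This point is its middle. Not to be touched.
- funnel_stand: White porcelain funnel in a pine stand above a lidded jar, 130 x 130 mm, 197 mm high, fixed. Origin under its middle. Not to be bumped.
- puck: Black rubber sanding puck, 64 mm across, 28 mm high, loose. Origin under its middle. Leave alone.
- pin_vise: Steel pin vise lying on the desk, about 120 mm long, 13 mm thick, loose. Origin under its middle. Leave alone.
- pen_cap: Red acrylic pen cap lying on the desk, 60 mm long, 16 mm thick, loose. Origin under its middle. Leave alone.
- nib_puller: Brass nib puller, a frame with a screw, about 94 mm long, 34 mm wide, 18 mm high, loose. Origin under its middle. Leave alone.
- loupe: Black eye loupe, 42 mm across, 34 mm high, loose. Origin under its middle. Leave alone.
- ink_jar: Glass ink jar with a black cap, 56 mm across, 55 mm high, loose. Origin under its middle. Leave alone.

How it is judged (in metres and radians):
On the way, in this order (a step that is already met when the one before it is completed fails the run):
1. the pawl is lifted clear of the wheel, the wheel not yet turned back (value of joint pawl above 0.25 rad and value of joint wheel above -0.12 rad), for 0.1 s.
2. with the pawl off, the wheel is pushed backward past the tooth (value of joint pawl above 0.25 rad and value of joint wheel below -0.2 rad), for 0.1 s.
At the end, for the whole second after the job is handed in: The wheel stands one notch back (joint wheel between -0.57 and -0.42 rad, that is the tooth no more than about 6 degrees from the pawl), the pawl is down in that notch (joint pawl below 0.06 rad), and both are at rest (value of joint wheel between -0.57 and -0.42 rad and value of joint pawl below 0.06 rad and velocity of joint wheel between -0.05 and 0.05 rad/s and velocity of joint pawl between -0.05 and 0.05 rad/s); the robot touches nothing.
It fails at once if the pen body is touched (contact force between any of the fingers, the arm and wheel_c24 above 1 N).
It fails at once if the indexing head, its wheel or its pawl is squeezed or pushed hard (over 40 N) (contact force between any of the fingers, the arm and indexer above 40 N).
It fails at once if the funnel stand is bumped (contact force between any of the fingers, the arm and funnel_stand above 3 N).
It fails at once if a loose thing on the desk is shifted more than 15 mm, lifted or carried (distance of any of puck, pin_vise, pen_cap, nib_puller, loupe, ink_jar from where it was at the start of the episode above 0.015 m).
It also fails if it takes over 48 s, if anything falls off the work surface, if the arm or the gripper's body presses on something with over 40 N, if the wrist force passes 120 N, or if a joint passes its speed limit or range.

## Working session

There is one attempt and no reset: what is moved stays moved. The work goes in short steps, Python scripts to look and compute and a tool call to move; the robot and the scene stay as the last step left them, time stands still between calls to the robot, and variables do not carry over. Pictures are saved under pics/ and viewed, and the job is handed in when it is done.

Besides the shell and the picture viewer there is one more tool, called after "Call:" as a command line: name --argument value ..., lists and objects as JSON in quotes. send_rows: Moves the arm, as the interface text tells. Its arguments: {"type":"object","properties":{"deltas":{"type":"array"},"force":{"type":"number"}},"required":["deltas"]}

```bash
mkdir -p pics; ls
cat > h.py <<'E'
import numpy as np, cv2
from plant import ctrl
def snap(n,f):
    c=ctrl.read_camera(n); cv2.imwrite('pics/'+f,c['frame'][:,:,::-1]); return c
def ray(c,u,v):
    K=np.array([[c['fx'],0,c['cx']],[0,c['fy'],c['cy']],[0,0,1.]])
    xd=np.array([(u-c['cx'])/c['fx'],(v-c['cy'])/c['fy']]);x=xd.copy()
    for _ in range(30): x=xd/(1+c['k1']*(x@x))
    d=np.array(c['rotation'])@np.array([x[0],-x[1],-1.]); return np.array(c['origin']),d/np.linalg.norm(d)
def onz(c,u,v,z):
    o,d=ray(c,u,v); return o+d*(z-o[2])/d[2]
def tri(*rs):
    A=np.zeros((3,3));b=np.zeros(3)
    for o,d in rs:
        P=np.eye(3)-np.outer(d,d);A+=P;b+=P@o
    p=np.linalg.solve(A,b); return p,[np.linalg.norm((np.eye(3)-np.outer(d,d))@(p-o)) for o,d in rs]
def proj(c,p):
    q=np.array(c['rotation']).T@(np.array(p)-np.array(c['origin']));x=np.array([q[0],-q[1]])/-q[2]
    x=x*(1+c['k1']*(x@x)); return np.array([c['fx']*x[0]+c['cx'],c['fy']*x[1]+c['cy']])
E
python3 - <<'E'
from h import *
for n in ['scene','side','wrist']:
    c=snap(n,n+'0.png'); print(n,c['fx'],c['k1'],np.round(c['origin'],3),np.round(np.array(c['rotation']),3).tolist())
print(ctrl.get_state())
E
```

```text
pics
scene 468.2983724559306 -0.0512665104469037 [1.39  0.393 1.277] [40.068, -0.566, 115.484]
side 388.1338229857312 -0.10026214889389216 [ 0.205 -0.562  0.877] [41.118, -0.409, -30.367]
wrist 373.2830013408035 -0.09563206009187707 [ 0.331 -0.538  0.385] [-17.802, 0.118, -66.074]
{'t': 0.15, 'qpos': array([-6.71496715e+01,  2.42744842e+01,  9.34203740e+01, -2.55757881e-04,
        6.23726041e+01, -1.09161793e+00]), 'qd': array([-0.0017463 , -0.13611451, -0.16020586, -0.02655511, -0.10523383,
       -0.0129979 ]), 'tau': array([ 4.99644102e-05, -5.44982886e+01, -2.73921579e+01,  6.43863506e-02,
        2.05313932e-02, -6.61062995e-05]), 'tool_pos': array([ 0.25344021, -0.57079017,  0.18308595]), 'tool_rot': array([-90.89928869,  89.93253724, 113.0427765 ]), 'force': array([ 0.14641573,  0.64129755, -0.30234465]), 'torque': array([-0.02655279,  0.01094581,  0.01902676]), 'gripper_width': 0.9966998206406092}
```

```bash
cat >> h.py <<'E'
from scipy.spatial.transform import Rotation as Ro
_rc=ctrl.read_camera
def cam(n):
    c=_rc(n); c['rotation']=Ro.from_euler('xyz',c['rotation'],degrees=True).as_matrix(); return c
def snap(n,f):
    c=cam(n); cv2.imwrite('pics/'+f,c['frame'][:,:,::-1]); return c
def toolR(s): return Ro.from_euler('xyz',s['tool_rot'],degrees=True).as_matrix()
E
echo
```

```text
(no output)
```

View pics/scene0.png

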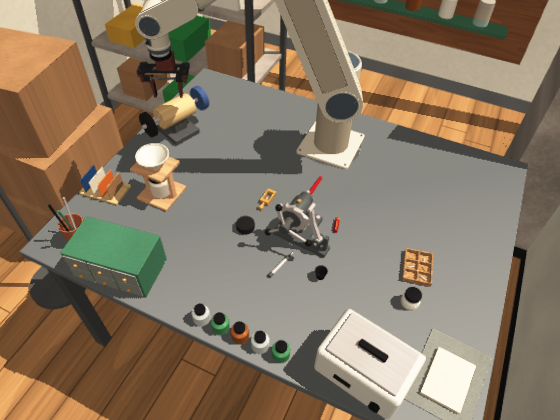

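View pics/side0.png

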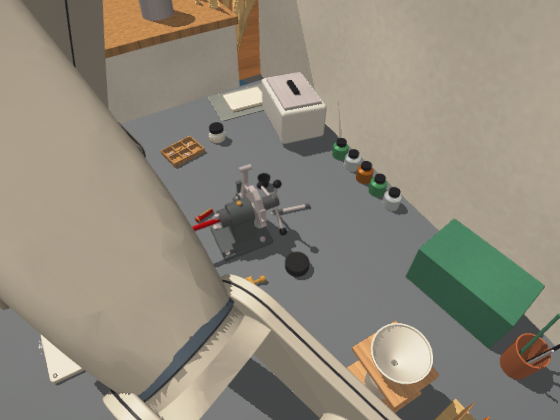

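View pics/wrist0.png

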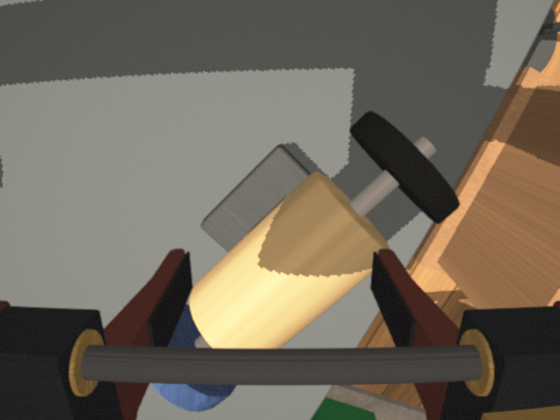

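Run:
```python
import cv2
a=cv2.imread('pics/scene0.png')[160:290,220:360]; cv2.imwrite('pics/s0z.png',cv2.resize(a,None,fx=4.5,fy=4.5,interpolation=cv2.INTER_CUBIC))
a=cv2.imread('pics/side0.png')[150:280,180:320]; cv2.imwrite('pics/d0z.png',cv2.resize(a,None,fx=4.5,fy=4.5,interpolation=cv2.INTER_CUBIC))
```

```text
(no output)
```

View pics/s0z.png

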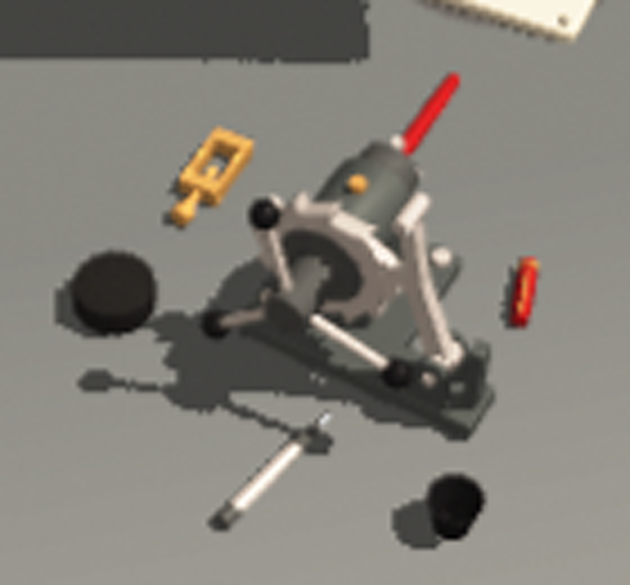

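View pics/d0z.png

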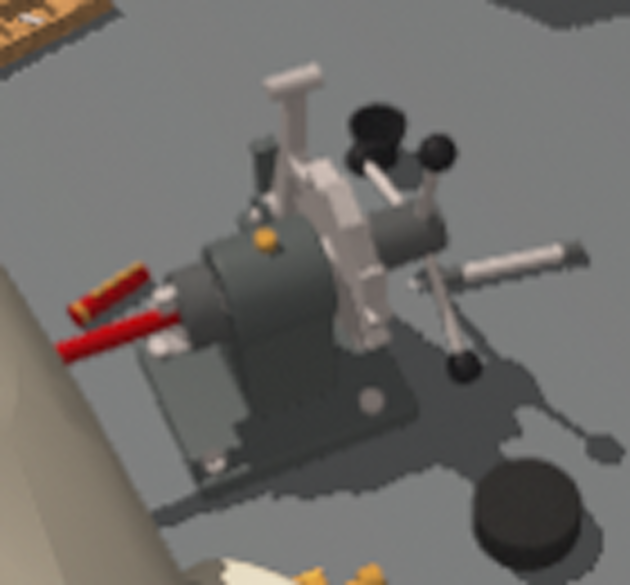

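Run:
```python
from h import *
from scipy.optimize import least_squares
a=cam('scene');b=cam('side')
S=lambda u,v:(220+(u)/4.5-.4,160+(v)/4.5-.4)
D=lambda u,v:(180+(u)/4.5-.4,150+(v)/4.5-.4)
obs=[('knob',S(264,214),D(437,152)),('k2',S(217,323),D(463,366)),('k3',S(399,373),D(368,157)),('thumb',S(414,207),D(293,77))]
for n,s,d in obs:
    p,e=tri(ray(a,*s),ray(b,*d)); print(n,np.round(p,4),np.round(e,4))
def L(ph): return np.array([.050,-.088*np.sin(ph),.105+.088*np.cos(ph)])
def pts(x):
    ph=np.radians(15)+x[3]
    l=[L(ph),L(ph+2*np.pi/3),L(ph-2*np.pi/3),np.array([0,.061,.190])]
    R=Ro.from_euler('z',x[2]).as_matrix(); return [R@q+[x[0],x[1],0] for q in l]
def f(x,full=0):
    r=[]
    for (n,s,d),p in zip(obs,pts(x)): r+=list(proj(a,p)-s)+list(proj(b,p)-d)
    return np.array(r)
best=min((least_squares(f,[.6,0,y,.02]) for y in np.arange(-3,3.2,.7)),key=lambda r:r.cost)
print(best.x,np.degrees(best.x[2]),np.round(best.fun,1))
x=best.x;R=Ro.from_euler('z',x[2]).as_matrix();t=np.array([x[0],x[1],0])
for q in pts(x): print(np.round(q,4))
for n,q in dict(pen0=[-.103,0,.105],pen1=[-.209,0,.105],pivot=[0,.098,.05],stopthumb=[0,.16,.181],knob_back=[.05,.023,.19]).items():
    p=R@np.array(q)+t; print(n,np.round(p,4),proj(a,p).round(1),proj(b,p).round(1))
# third (stand)
print('funnel base scene',onz(a,160,195,0))
```

```text
knob [0.5446 0.0173 0.1894] [0.0003 0.0003]
k2 [ 0.5406 -0.0205  0.0416] [0.0008 0.0008]
k3 [0.5554 0.1263 0.084 ] [0.0026 0.0026]
thumb [0.5002 0.1069 0.1947] [0.002 0.002]
[ 0.4964781   0.04592912 -0.09213288  0.0141967 ] -5.278825361275029 [ 0.  -0.1 -0.3 -0.1 -0.   0.1 -0.4 -0.4 -0.6  0.1 -1.2 -0.1 -1.   1.7
  0.1  0.8]
[0.5441 0.0175 0.1897]
[ 0.5406 -0.0197  0.0419]
[0.5541 0.1263 0.0834]
[0.5021 0.1067 0.19  ]
pen0 [0.3939 0.0554 0.105 ] [307.1 196.5] [218.3 218.2]
pen1 [0.2884 0.0652 0.105 ] [321.4 177.1] [178.4 231.9]
pivot [0.5055 0.1435 0.05  ] [317.6 239.7] [242.9 194.8]
stopthumb [0.5112 0.2053 0.181 ] [339.6 222.3] [231.7 147.4]
knob_back [0.5484 0.0642 0.19  ] [291.7 213.1] [268.6 171.2]
funnel base scene [ 0.53354856 -0.46202303  0.        ]
```

```bash
cat >> h.py <<'E'
TI=np.array([.4965,.0459,0]);RI=Ro.from_euler('z',-5.279,degrees=True).as_matrix()
def W(l): return RI@np.array(l)+TI
def loc(p): return RI.T@(np.array(p)-TI)
def info(*targets):
    s=ctrl.get_state();R=toolR(s)
    print('t',s['t'],'tcp',s['tool_pos'].round(4),'loc mm',(loc(s['tool_pos'])*1e3).round(1),'F',s['force'].round(2),'Floc',(RI.T@s['force']).round(2),'w',s['gripper_width'],'q',s['qpos'].round(1))
    print('tool axes in local frame (cols)\n',(RI.T@R).round(3))
    for l in targets:
        print(l,'delta tool',(R.T@(W(l)-s['tool_pos'])).round(4))
    return s,R
E
python3 - <<'E'
from h import *
s,R=info([0,.02,.32],[0,.02,.18])
# desired: x down, y along +/- local y
for sg in (1,-1):
    x=np.array([0,0,-1.]);y=RI@np.array([0,sg,0]);Rd=np.c_[x,y,np.cross(x,y)]
    print(sg,Ro.from_matrix(R.T@Rd).as_rotvec(degrees=True))
E
```

```text
t 0.25 tcp [ 0.2535 -0.571   0.1833] loc mm [-185.2 -636.6  183.3] F [ 0.44  0.34 -0.97] Floc [ 0.41  0.38 -0.97] w 1.000096078313621 q [-67.2  24.3  93.4   0.   62.4  -1.1]
tool axes in local frame (cols)
 [[-0.     0.488 -0.873]
 [ 0.001 -0.873 -0.488]
 [-1.    -0.001 -0.   ]]
[0, 0.02, 0.32] delta tool [-0.1363 -0.4828 -0.4821]
[0, 0.02, 0.18] delta tool [ 0.0037 -0.4827 -0.4821]
1 [-1.50785982e+02 -5.57262509e-02  1.17875580e-02]
-1 [2.92140083e+01 8.76316935e-03 4.14283072e-02]
```

Call:
send_rows --deltas '[[[255,-0.05,0,0,0,0,0],[255,-0.1,0,0,0,0,0],[255,-0.136,0,0,0,0,0],[255,-0.136,-0.035,-0.035,2,0,0],[255,-0.136,-0.07,-0.07,4,0,0],[255,-0.136,-0.105,-0.105,6,0,0],[255,-0.136,-0.14,-0.14,8.5,0,0],[255,-0.136,-0.175,-0.175,10.5,0,0],[255,-0.136,-0.21,-0.21,12.5,0,0],[255,-0.136,-0.245,-0.245,15,0,0],[255,-0.136,-0.28,-0.28,17,0,0],[255,-0.136,-0.315,-0.315,19,0,0],[255,-0.136,-0.35,-0.35,21,0,0],[255,-0.136,-0.385,-0.385,23,0,0],[255,-0.136,-0.42,-0.42,25,0,0],[255,-0.136,-0.455,-0.455,27,0,0],[255,-0.136,-0.483,-0.482,29.2,0,0],[255,-0.136,-0.483,-0.482,29.2,0,0],[255,-0.136,-0.483,-0.482,29.2,0,0]]]' --force 10

```text
t: 2.62
tool_pos: [0.4977, 0.0654, 0.3195]
tool_rot: [40.1, 90.0, -145.2]
force: [0.4, -0.3, -0.5]
gripper_width: -0.001
```

Run:
```python
from h import *
c=snap('wrist','w1.png');snap('scene','s1.png')
s,R=info([0,.02,.18])
for l in ([0,.061,.19],[.05,-.023,.19]): print(proj(c,W(l)))
print('tip',proj(c,s['tool_pos']))
```

```text
t 2.725 tcp [0.4978 0.0648 0.3197] loc mm [ -0.5  18.9 319.7] F [ 0.16 -0.38  0.03] Floc [ 0.19 -0.36  0.03] w 0.0033275494234767857 q [  6.1   5.7  99.9  -0.   74.5 101.4]
tool axes in local frame (cols)
 [[-0.    -0.001 -1.   ]
 [-0.    -1.     0.001]
 [-1.     0.     0.   ]]
[0, 0.02, 0.18] delta tool [ 0.1397 -0.0011 -0.0005]
[235.0151868  183.42756609]
[328.79162601 128.3153058 ]
tip [280.95076206 239.40463271]
```

View pics/w1.png

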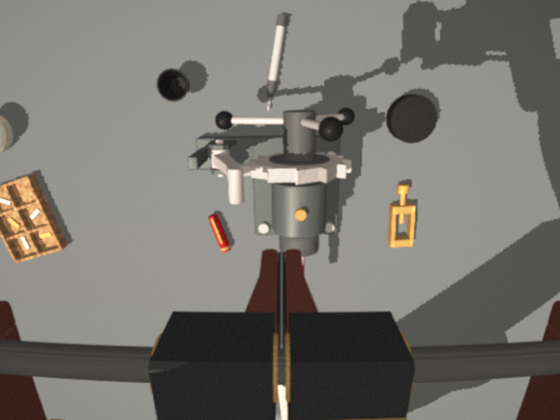

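View pics/s1.png

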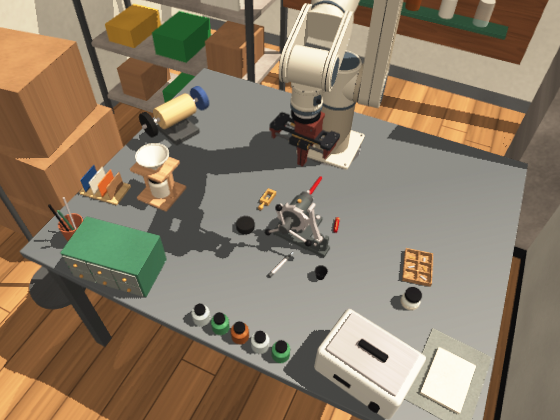

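Call:
send_rows --deltas '[[[255,0.04,0,0,0,0,0],[255,0.08,0,0,0,0,0],[255,0.11,0,0,0,0,0],[255,0.137,0,0,0,0,0],[255,0.137,0,0,0,0,0],[255,0.137,-0.01,0,0,0,0],[255,0.137,-0.02,0,0,0,0],[255,0.137,-0.03,0,0,0,0],[255,0.137,-0.037,0,0,0,0],[255,0.137,-0.044,0,0,0,0],[255,0.137,-0.05,0,0,0,0],[255,0.137,-0.05,0,0,0,0]]]'

```text
t: 4.22
tool_pos: [0.5028, 0.116, 0.1826]
tool_rot: [44.6, 90.0, -140.7]
force: [0.1, 0.5, -0.5]
gripper_width: 0.008
```

Run:
```python
from h import *
c=snap('wrist','w2.png');c=snap('side','d2.png')
cv2.imwrite('pics/d2z.png',cv2.resize(c['frame'][130:260,180:320,::-1],None,fx=4.5,fy=4.5))
s,R=info()
```

```text
t 4.325 tcp [0.5027 0.1156 0.1826] loc mm [ -0.3  69.9 182.6] F [0.12 0.35 0.73] Floc [0.09 0.36 0.73] w 0.005782974938337479 q [ 11.6  15.2 107.1  -0.   57.7 106.9]
tool axes in local frame (cols)
 [[-0.  0. -1.]
 [-0. -1. -0.]
 [-1.  0.  0.]]
```

View pics/w2.png

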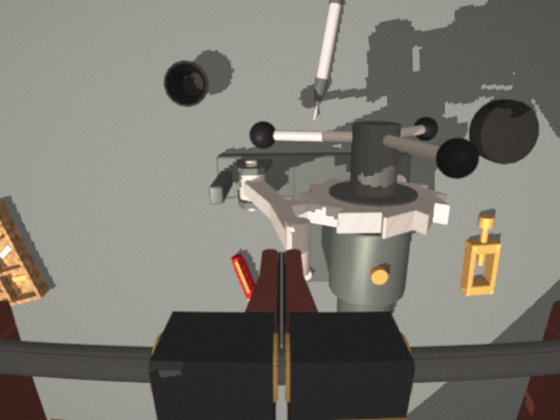

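View pics/d2z.png

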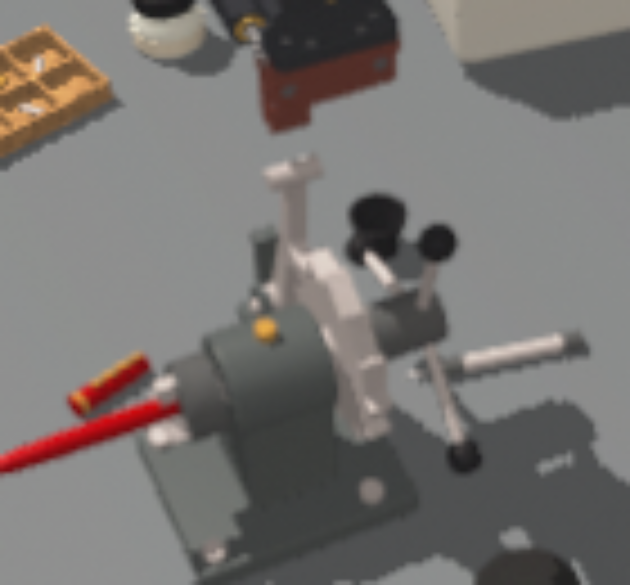

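Run:
```python
from h import *
s=ctrl.get_state()
for n in ('wrist','side','scene'):
    c=cam(n); print(n,'tip',proj(c,s['tool_pos']),'thumb',proj(c,W([0,.061,.19])),'knob',proj(c,W([.05,-.0225,.19])),np.round(c['origin'],3))
    if n=='scene': cv2.imwrite('pics/s2z.png',cv2.resize(c['frame'][130:290,200:400,::-1],None,fx=4,fy=4))
```

```text
wrist tip [279.99477067 239.43372832] thumb [295.7372204  244.12153718] knob [452.29195575 157.47096543] [0.588 0.107 0.384]
side tip [243.63620355 167.4856708 ] thumb [244.83841806 167.52460727] knob [276.1454749  182.81037846] [ 0.205 -0.562  0.877]
scene tip [313.04598072 209.98585696] thumb [310.59418454 207.31694023] knob [278.69429917 207.1757862 ] [1.39  0.393 1.277]
```

View pics/s2z.png

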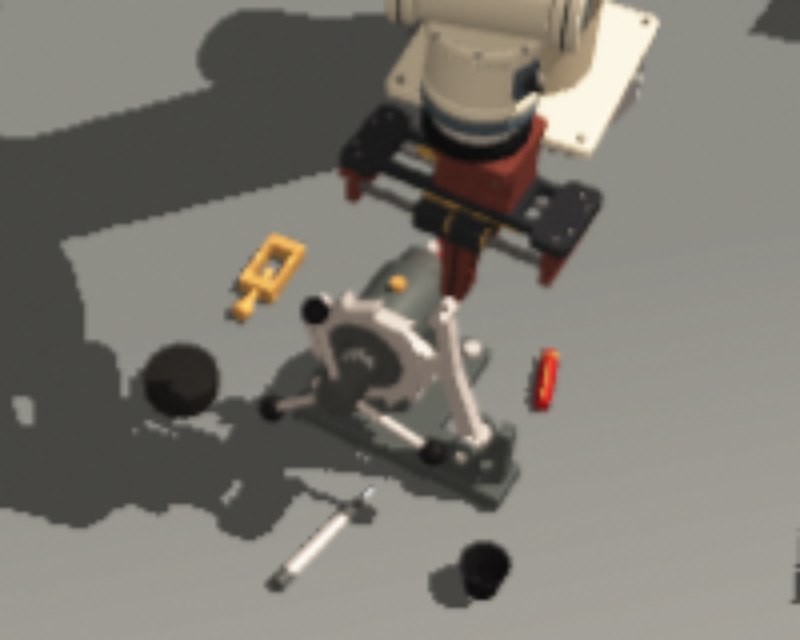

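Run:
```python
from h import *
s=ctrl.get_state();R=toolR(s)
for n in ('side','scene','wrist'):
    c=cam(n); print(n)
    for p in ([0,0,0],[-.02,0,0],[-.04,0,0],[-.08,0,0],[-.08,.089,.037],[-.08,.089,-.037],[-.08,-.089,.037],[-.08,-.089,-.037]):
        print(p,proj(c,s['tool_pos']+R@np.array(p)).round(1))
c=cam('side');cv2.imwrite('pics/d3z.png',cv2.resize(c['frame'][60:200,160:340,::-1],None,fx=4.4,fy=4.4))
```

```text
side
[0, 0, 0] [243.7 167.5]
[-0.02, 0, 0] [243.2 161.8]
[-0.04, 0, 0] [242.7 155.9]
[-0.08, 0, 0] [241.7 143.7]
[-0.08, 0.089, 0.037] [240.9 171. ]
[-0.08, 0.089, -0.037] [270.5 161.8]
[-0.08, -0.089, 0.037] [215.6 127.3]
[-0.08, -0.089, -0.037] [242.5 119.9]
scene
[0, 0, 0] [313. 210.]
[-0.02, 0, 0] [313.5 205.7]
[-0.04, 0, 0] [314.  201.4]
[-0.08, 0, 0] [315.  192.4]
[-0.08, 0.089, 0.037] [294.6 173.3]
[-0.08, 0.089, -0.037] [282.4 188.7]
[-0.08, -0.089, 0.037] [348.  196.1]
[-0.08, -0.089, -0.037] [336.9 212.8]
wrist
[0, 0, 0] [280.  239.5]
[-0.02, 0, 0] [279.9 254.1]
[-0.04, 0, 0] [279.8 271.7]
[-0.08, 0, 0] [279.4 320.7]
[-0.08, 0.089, 0.037] [484.1 388. ]
[-0.08, 0.089, -0.037] [522.5 229.9]
[-0.08, -0.089, 0.037] [ 75.5 387.8]
[-0.08, -0.089, -0.037] [ 36.6 230. ]
```

View pics/d3z.png

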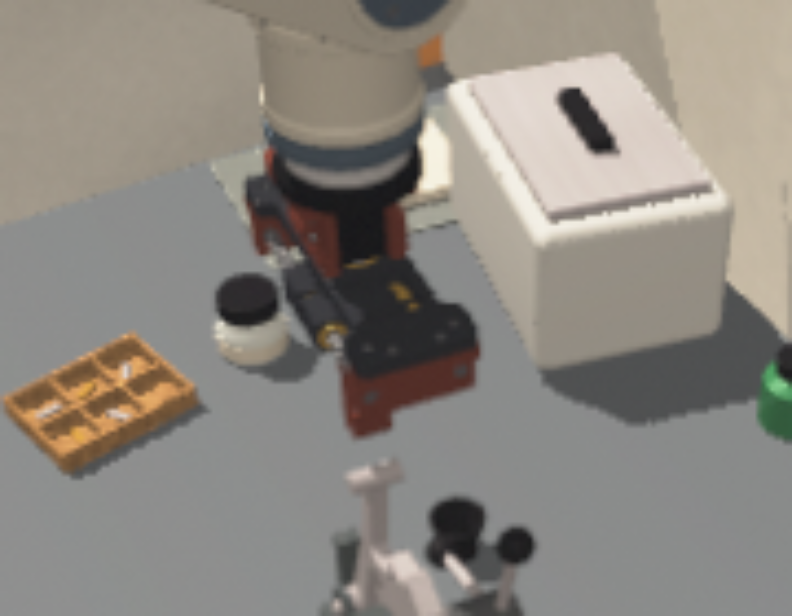

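Call:
send_rows --deltas '[[[255,0,0.01,0,0,0,0],[255,0,0.025,0,0,0,0],[255,0,0.045,0,0,0,0],[255,0,0.055,0,0,0,0],[255,0,0.055,0,0,0,0]]]'

```text
t: 5.3
tool_pos: [0.4977, 0.06, 0.1828]
tool_rot: [-128.0, 90.0, 46.7]
force: [0.1, 0.4, -0.7]
gripper_width: -0.002
```

Run:
```python
from h import *
s,R=info()
c=cam('scene');cv2.imwrite('pics/s4z.png',cv2.resize(c['frame'][160:240,250:350,::-1],None,fx=7,fy=7,interpolation=cv2.INTER_CUBIC))
print(proj(c,s['tool_pos']))
c=cam('wrist');cv2.imwrite('pics/w4z.png',cv2.resize(c['frame'][200:340,190:370,::-1],None,fx=4.4,fy=4.4,interpolation=cv2.INTER_CUBIC))
print(proj(c,s['tool_pos']))
```

```text
t 5.3 tcp [0.4977 0.06   0.1828] loc mm [-1.000e-01  1.410e+01  1.828e+02] F [ 0.08  0.4  -0.73] Floc [ 0.04  0.41 -0.73] w -0.002472741197894042 q [  5.5  13.9 108.9   0.   57.2 100.9]
tool axes in local frame (cols)
 [[ 0.    -0.001 -1.   ]
 [ 0.    -1.     0.001]
 [-1.    -0.    -0.   ]]
[297.04944399 202.82061962]
[280.85135106 239.48819978]
```

View pics/s4z.png

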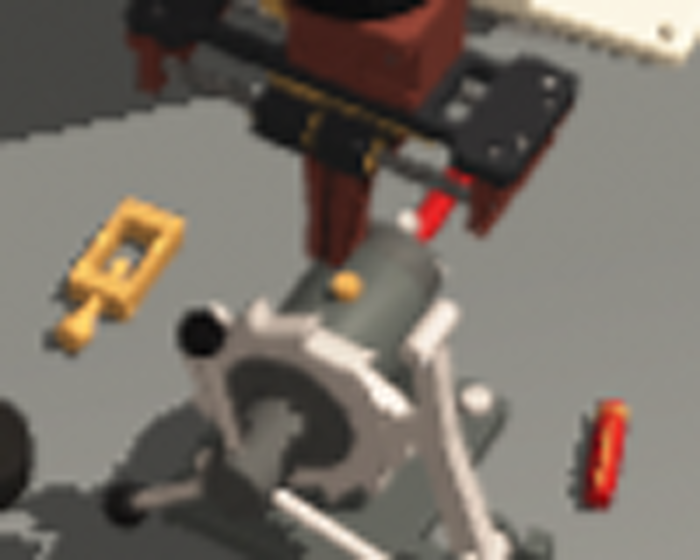

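View pics/w4z.png

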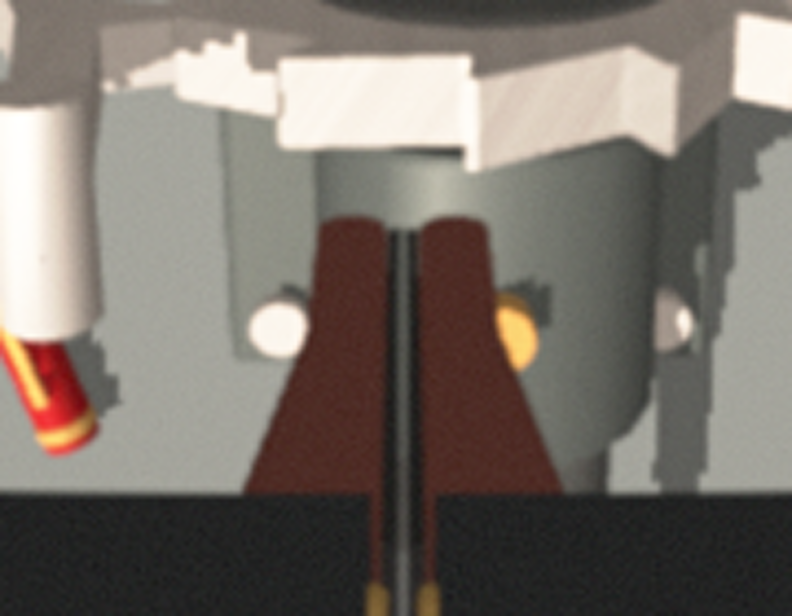

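Run:
```python
from h import *
s=ctrl.get_state();a=cam('scene');b=cam('wrist')
p,e=tri(ray(a,297.1,196.7),ray(b,281.2,249));print(p,loc(p)*1e3,e)
```

```text
[0.50706243 0.06056595 0.21991463] [  9.16827502  15.57554198 219.91463454] [np.float64(0.0017406822217706488), np.float64(0.001740682221770615)]
```

Call:
send_rows --deltas '[[[255,0.005,0,0,0,0,0],[255,0.01,0,0,0,0,0],[255,0.015,0,0,0,0,0],[255,0.02,0,0,0,0,0],[255,0.02,0,0,0,0,0]]]'

```text
t: 6.12
tool_pos: [0.4973, 0.0608, 0.1621]
tool_rot: [10.5, 89.9, -174.8]
force: [-0.0, -0.1, 0.8]
gripper_width: 0.007
```

Run:
```python
from h import *
s,R=info()
c=cam('scene');cv2.imwrite('pics/s5z.png',cv2.resize(c['frame'][160:240,250:350,::-1],None,fx=7,fy=7,interpolation=cv2.INTER_CUBIC))
for z in (.16,.17,.18,.19,.20,.21): print(z,((proj(c,W([.01,.0141,z]))-[250,160])*7).round())
```

```text
t 6.125 tcp [0.4973 0.0608 0.1621] loc mm [ -0.5  14.9 162.1] F [-0.   -0.14  0.78] Floc [ 0.01 -0.13  0.78] w 0.006621200056614413 q [  5.6  15.5 109.9   0.   54.7 100.9]
tool axes in local frame (cols)
 [[-0.001  0.    -1.   ]
 [-0.    -1.    -0.   ]
 [-1.     0.     0.001]]
0.16 [316. 348.]
0.17 [317. 333.]
0.18 [318. 319.]
0.19 [319. 304.]
0.2 [320. 289.]
0.21 [321. 274.]
```

View pics/s5z.png

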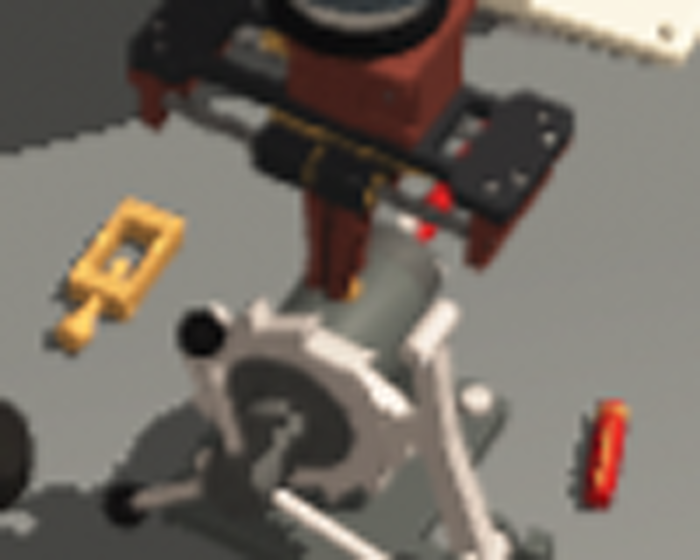

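Call:
send_rows --deltas '[[[255,0.005,0,0,0,0,0],[255,0.01,0,0,0,0,0],[255,0.015,0,0,0,0,0],[255,0.015,0,0,0,0,0],[255,0.015,-0.01,0,0,0,0],[255,0.015,-0.02,0,0,0,0],[255,0.015,-0.03,0,0,0,0],[255,0.015,-0.035,0,0,0,0],[255,0.015,-0.04,0,0,0,0],[255,0.015,-0.04,0,0,0,0]]]'

```text
t: 7.42
tool_pos: [0.5014, 0.101, 0.1477]
tool_rot: [-104.6, 90.0, 70.2]
force: [-0.1, -0.3, -0.2]
gripper_width: 0.003
```

Run:
```python
from h import *
s,R=info()
c=cam('scene');cv2.imwrite('pics/s6z.png',cv2.resize(c['frame'][160:240,250:350,::-1],None,fx=7,fy=7,interpolation=cv2.INTER_CUBIC))
```

```text
t 7.425 tcp [0.5014 0.101  0.1477] loc mm [ -0.2  55.4 147.7] F [-0.08 -0.27 -0.19] Floc [-0.06 -0.28 -0.19] w 0.0030623049625721063 q [ 10.1  17.6 109.3   0.   53.1 105.3]
tool axes in local frame (cols)
 [[ 0.     0.001 -1.   ]
 [ 0.    -1.    -0.001]
 [-1.    -0.    -0.   ]]
```

View pics/s6z.png

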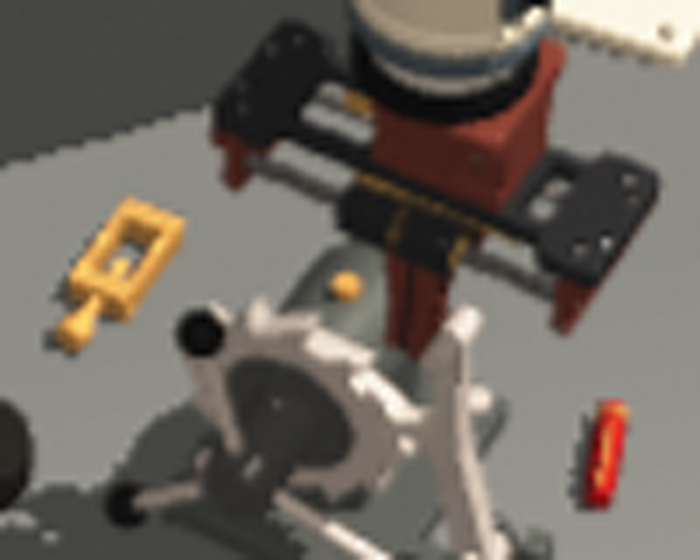

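Call:
send_rows --deltas '[[[255,0,-0.006,0,0,0,0],[255,0,-0.012,0,0,0,0],[255,0,-0.018,0,0,0,0],[255,0,-0.024,0,0,0,0],[255,0,-0.03,0,0,0,0],[255,0,-0.036,0,0,0,0],[255,0,-0.042,0,0,0,0],[255,0,-0.047,0,0,0,0],[255,0,-0.052,0,0,0,0],[255,0,-0.056,0,0,0,0],[255,0,-0.06,0,0,0,0],[255,0,-0.06,0,0,0,0],[255,0,-0.06,0,0,0,0]]]'

```text
t: 9.1
tool_pos: [0.5068, 0.1603, 0.1476]
tool_rot: [33.2, 90.0, -152.1]
force: [-1.1, 1.4, 0.1]
gripper_width: 0.004
```

Run:
```python
from h import *
s,R=info()
c=cam('scene');cv2.imwrite('pics/s7z.png',cv2.resize(c['frame'][160:240,260:360,::-1],None,fx=7,fy=7,interpolation=cv2.INTER_CUBIC))
print('exp thumb on stop',(proj(c,W([0,.16,.181]))-[260,160])*7)
```

```text
t 9.1 tcp [0.5068 0.1603 0.1476] loc mm [ -0.2 114.9 147.6] F [-1.08  1.38  0.05] Floc [-1.21  1.27  0.05] w 0.004477894329082451 q [ 16.3  19.2 106.9  -0.   54.  111.5]
tool axes in local frame (cols)
 [[-0.  0. -1.]
 [-0. -1. -0.]
 [-1.  0.  0.]]
exp thumb on stop [556.91853936 436.15753676]
```

View pics/s7z.png

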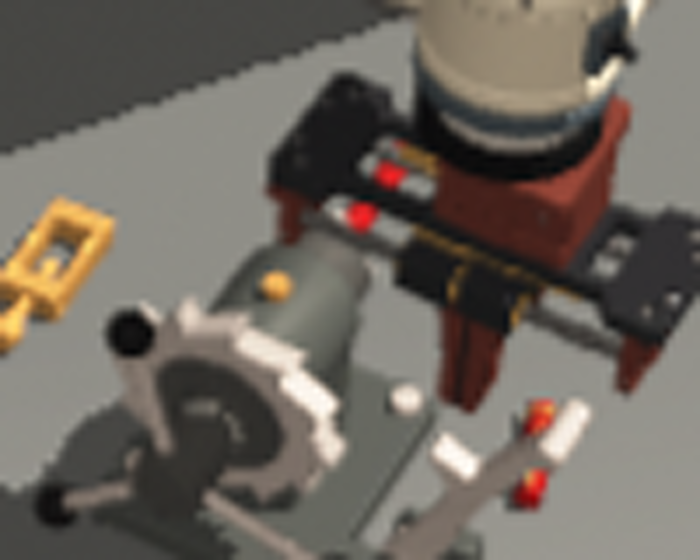

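Call:
send_rows --deltas '[[[255,-0.03,0.002,0,0,0,0],[255,-0.06,0.004,0,0,0,0],[255,-0.065,0.03,-0.01,0,0,0],[255,-0.065,0.07,-0.02,0,0,0],[255,-0.065,0.11,-0.03,0,0,0],[255,-0.065,0.15,-0.045,0,0,0],[255,-0.065,0.177,-0.05,0,0,0],[255,-0.065,0.177,-0.05,0,0,0],[255,-0.04,0.177,-0.05,0,0,0],[255,-0.02,0.177,-0.05,0,0,0],[255,0,0.177,-0.05,0,0,0],[255,0,0.177,-0.05,0,0,0]]]'

```text
t: 10.65
tool_pos: [0.539, -0.0194, 0.1464]
tool_rot: [-1.8, 89.8, 173.0]
force: [0.3, 0.6, -0.3]
gripper_width: 0.003
```

Run:
```python
from h import *
s,R=info()
c=cam('scene');cv2.imwrite('pics/s8z.png',cv2.resize(c['frame'][150:250,250:350,::-1],None,fx=6,fy=6,interpolation=cv2.INTER_CUBIC))
snap('wrist','w8.png')
```

```text
t 10.65 tcp [ 0.539  -0.0194  0.1464] loc mm [ 48.4 -61.1 146.4] F [ 0.3   0.58 -0.25] Floc [ 0.25  0.61 -0.25] w 0.003397467354723772 q [ -3.3  20.  105.8   0.   54.4  91.9]
tool axes in local frame (cols)
 [[-0.003  0.001 -1.   ]
 [ 0.    -1.    -0.001]
 [-1.    -0.     0.003]]
```

View pics/s8z.png

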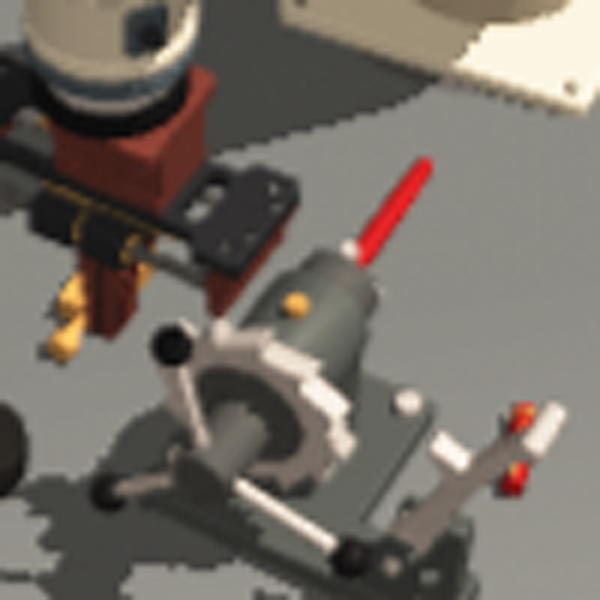

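View pics/w8.png

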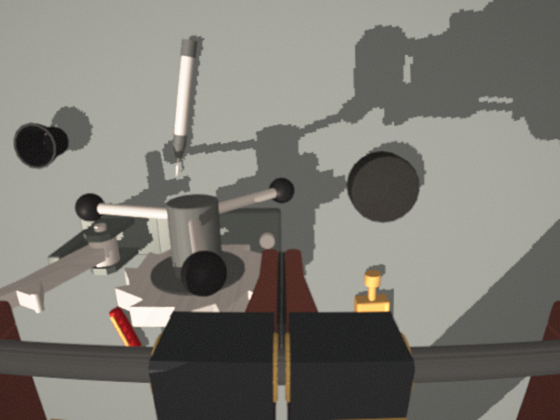

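Call:
send_rows --deltas '[[[255,0,-0.007,-0.001,0,0,0],[255,0,-0.014,-0.001,0,0,0],[255,0,-0.02,-0.001,0,0,0],[255,0,-0.025,-0.001,0,0,0],[255,0,-0.03,-0.001,0,0,0],[255,0,-0.035,-0.001,0,0,0],[255,0,-0.04,-0.001,0,0,0],[255,0,-0.045,-0.001,0,0,0],[255,0,-0.05,-0.001,0,0,0],[255,0,-0.05,-0.001,0,0,0]]]'

```text
t: 12.0
tool_pos: [0.5459, 0.0299, 0.1475]
tool_rot: [-55.7, 90.0, 119.1]
force: [1.3, 0.1, 0.2]
gripper_width: 0.001
```

```bash
cat >> h.py <<'E'
def wheel(c,tag,win=(245,160,345,260)):
    x0,y0,x1,y1=win;f=c['frame'];cv2.imwrite('pics/'+tag,cv2.resize(f[y0:y1,x0:x1,::-1],None,fx=6,fy=6,interpolation=cv2.INTER_CUBIC))
def knobs(c,ang):
    for k in range(3):
        ph=np.radians(15)+ang+k*2*np.pi/3
        print(ang,k,proj(c,W([.05,-.088*np.sin(ph),.105+.088*np.cos(ph)])).round(1))
E
python3 - <<'E'
from h import *
s,R=info()
c=cam('scene');wheel(c,'s9z.png')
d=cam('wrist');cv2.imwrite('pics/w9.png',d['frame'][:,:,::-1])
for a in (-.3,-.4): knobs(c,a);knobs(d,a)
E
```

```text
t 12.0 tcp [0.5459 0.0299 0.1475] loc mm [ 50.7 -11.4 147.5] F [1.28 0.1  0.19] Floc [1.26 0.22 0.19] w 0.0009839461329955999 q [  1.9  20.4 105.    0.   54.6  97.1]
tool axes in local frame (cols)
 [[-0.     0.001 -1.   ]
 [ 0.    -1.    -0.001]
 [-1.    -0.     0.   ]]
-0.3 0 [286.1 209.9]
-0.3 1 [263.5 225.3]
-0.3 2 [304.1 245.9]
-0.3 0 [248.  278.3]
-0.3 1 [363.1 199.3]
-0.3 2 [175.4 197.2]
-0.4 0 [288.6 211.2]
-0.4 1 [262.5 223.4]
-0.4 2 [302.6 246.5]
-0.4 0 [229.7 277.5]
-0.4 1 [369.9 202.3]
-0.4 2 [183.6 194.8]
```

View pics/s9z.png

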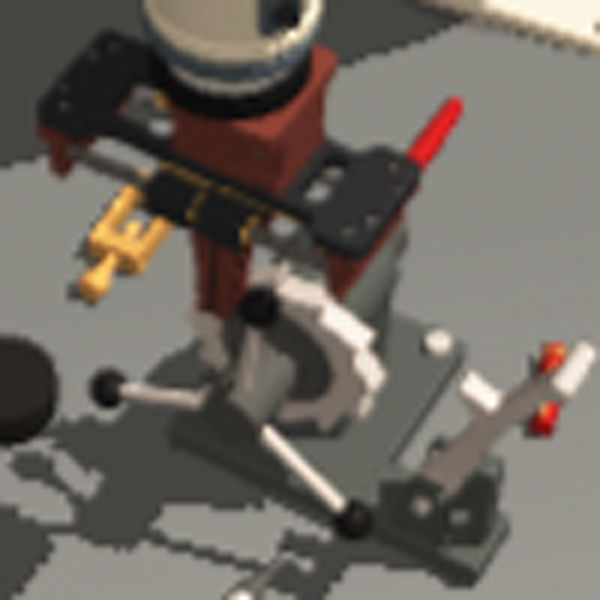

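View pics/w9.png

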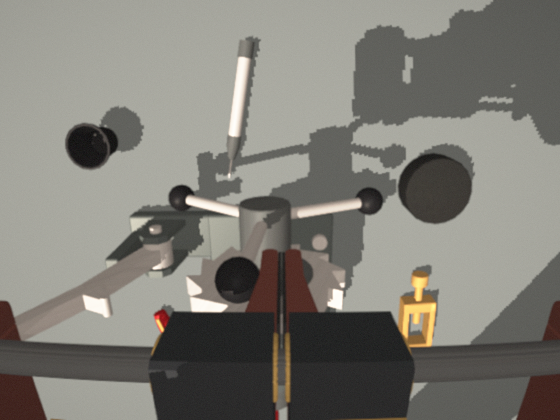

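Call:
send_rows --deltas '[[[255,0,-0.003,0,0,0,0],[255,0,-0.006,0,0,0,0],[255,0,-0.009,0,0,0,0],[255,0,-0.009,0,0,0,0]]]'

```text
t: 12.6
tool_pos: [0.5467, 0.0385, 0.1476]
tool_rot: [-30.4, 90.0, 144.4]
force: [0.6, -0.1, -1.1]
gripper_width: 0.004
```

Run:
```python
from h import *
s,R=info()
c=cam('scene');wheel(c,'s10z.png')
d=cam('wrist');cv2.imwrite('pics/w10z.png',cv2.resize(d['frame'][160:310,140:400,::-1],None,fx=3,fy=3,interpolation=cv2.INTER_CUBIC))
for a in (-.44,-.48,-.52): knobs(c,a);knobs(d,a)
```

```text
t 12.6 tcp [0.5467 0.0385 0.1476] loc mm [ 50.7  -2.7 147.6] F [ 0.64 -0.13 -1.14] Floc [ 0.65 -0.07 -1.14] w 0.0037550272671841084 q [  2.8  20.5 104.8   0.   54.7  98. ]
tool axes in local frame (cols)
 [[-0.  0. -1.]
 [ 0. -1. -0.]
 [-1. -0.  0.]]
-0.44 0 [289.6 211.8]
-0.44 1 [262.2 222.6]
-0.44 2 [301.9 246.7]
-0.44 0 [241.1 277.1]
-0.44 1 [383.6 203.7]
-0.44 2 [197.4 194. ]
-0.48 0 [290.6 212.4]
-0.48 1 [261.9 221.8]
-0.48 2 [301.3 246.9]
-0.48 0 [234.  276.3]
-0.48 1 [386.2 205. ]
-0.48 2 [200.8 193.2]
-0.52 0 [291.6 213. ]
-0.52 1 [261.6 221.1]
-0.52 2 [300.6 247. ]
-0.52 0 [227.1 275.4]
-0.52 1 [388.7 206.4]
-0.52 2 [204.2 192.4]
```

View pics/s10z.png

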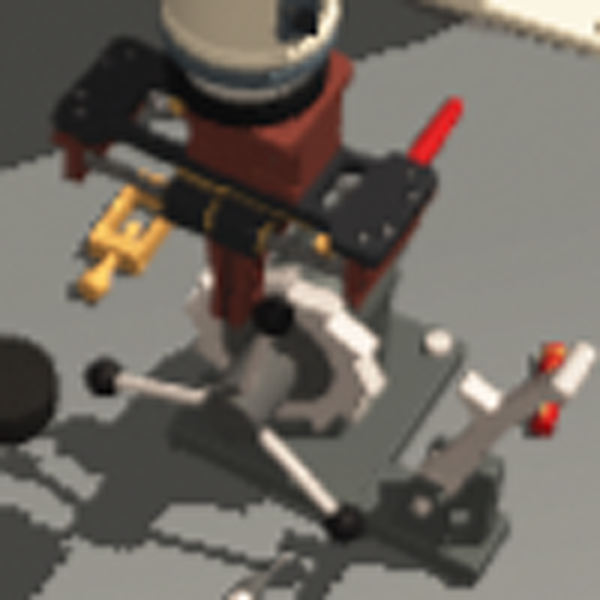

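View pics/w10z.png

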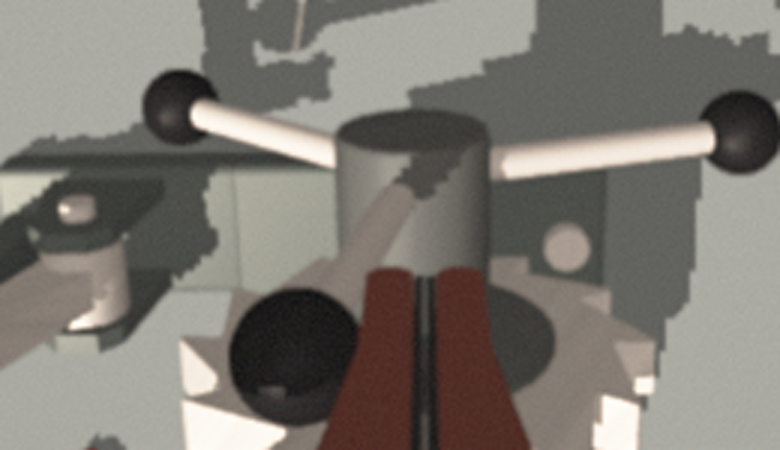

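Run:
```python
from h import *
c=cam('scene')
o,d=ray(c,305,210.8)
ol=RI.T@(o-TI);dl=RI.T@d
for y in (.07,.086,.095):
    k=(y-ol[1])/dl[1];print((ol+k*dl)*1e3)
```

```text
[ 59.04927096  70.         239.32308764]
[ 94.71656772  86.         285.65396217]
[114.77942215  95.         311.71507909]
```

Call:
send_rows --deltas '[[[255,0,0.006,0,0,0,0],[255,0,0.012,0,0,0,0],[255,-0.03,0.012,0,0,0,0],[255,-0.065,0.012,0,0,0,0],[255,-0.065,-0.02,0.01,0,0,0],[255,-0.065,-0.06,0.02,0,0,0],[255,-0.065,-0.1,0.03,0,0,0],[255,-0.065,-0.14,0.04,0,0,0],[255,-0.065,-0.18,0.05,0,0,0],[255,-0.065,-0.203,0.05,0,0,0],[255,-0.065,-0.203,0.05,0,0,0],[255,-0.04,-0.203,0.05,0,0,0],[255,-0.015,-0.203,0.05,0,0,0],[255,0.009,-0.203,0.05,0,0,0],[255,0.009,-0.203,0.05,0,0,0]]]'

```text
t: 14.62
tool_pos: [0.5147, 0.243, 0.137]
tool_rot: [33.1, 89.8, -152.2]
force: [-0.4, -0.2, 0.0]
gripper_width: 0.005
```

Run:
```python
from h import *
s,R=info()
c=cam('scene');wheel(c,'s11z.png',(260,160,360,260))
d=snap('wrist','w11.png')
for a in (-.44,-.48,-.52): knobs(c,a);knobs(d,a)
```

```text
t 14.625 tcp [0.5147 0.243  0.137 ] loc mm [ -0. 198. 137.] F [-0.44 -0.21  0.01] Floc [-0.42 -0.25  0.01] w 0.005366826868254542 q [ 24.1  23.1 102.4  -0.   54.7 119.4]
tool axes in local frame (cols)
 [[-0.003 -0.001 -1.   ]
 [-0.002 -1.     0.001]
 [-1.     0.002  0.003]]
-0.44 0 [289.6 211.8]
-0.44 1 [262.2 222.6]
-0.44 2 [301.9 246.7]
-0.44 0 [666.6 182.5]
-0.44 1 [634.8 146.9]
-0.44 2 [446.2 136.5]
-0.48 0 [290.6 212.4]
-0.48 1 [261.9 221.8]
-0.48 2 [301.3 246.9]
-0.48 0 [660.4 182. ]
-0.48 1 [639.1 147.7]
-0.48 2 [447.6 136.1]
-0.52 0 [291.6 213. ]
-0.52 1 [261.6 221.1]
-0.52 2 [300.6 247. ]
-0.52 0 [653.9 181.4]
-0.52 1 [643.4 148.5]
-0.52 2 [449.1 135.7]
```

View pics/s11z.png

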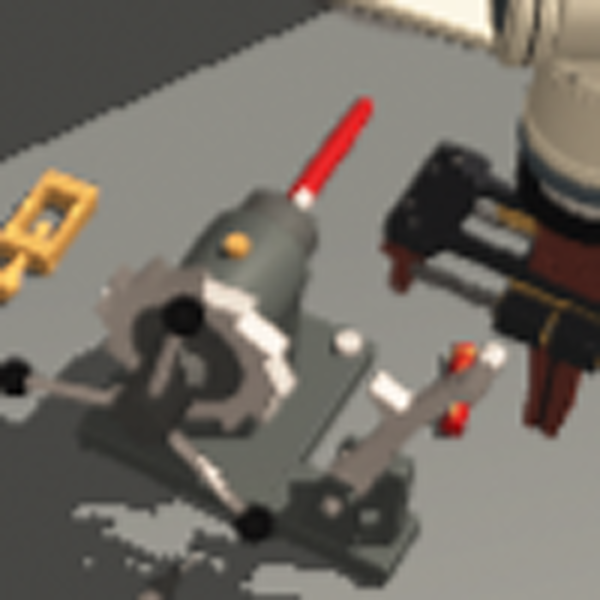

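View pics/w11.png

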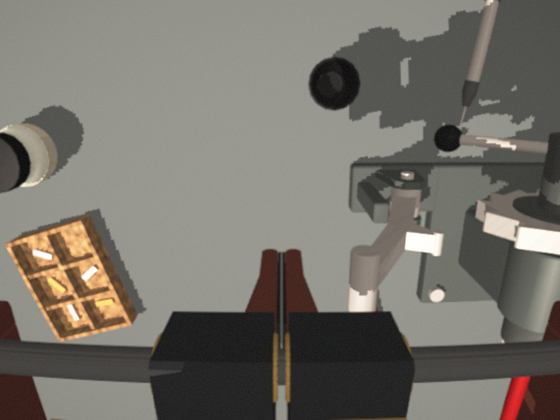

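Call:
send_rows --deltas '[[[255,0,0.01,0,0,0,0],[255,0,0.018,0,0,0,0],[255,0,0.024,0,0,0,0],[255,0,0.03,0,0,0,0],[255,0,0.036,0,0,0,0],[255,0,0.042,0,0,0,0],[255,0,0.048,0,0,0,0],[255,0,0.054,0,0,0,0],[255,0,0.06,0,0,0,0],[255,0,0.066,0,0,0,0],[255,0,0.071,0,0,0,0],[255,0,0.076,0,0,0,0],[255,0,0.081,0,0,0,0],[255,0,0.086,0,0,0,0],[255,0,0.09,0,0,0,0],[255,0,0.093,0,0,0,0],[255,0,0.093,0,0,0,0]]]'

```text
t: 16.85
tool_pos: [0.5071, 0.1522, 0.1387]
tool_rot: [-17.1, 90.0, 157.6]
force: [-0.4, -0.4, -0.6]
gripper_width: 0.004
```

Run:
```python
from h import *
s,R=info()
c=cam('scene');wheel(c,'s12z.png',(260,160,360,260))
d=snap('wrist','w12.png')
for a in (0,.05,.1,.2):
    g=-.258+a;l=[0,.098+.145*np.sin(g),.05+.145*np.cos(g)]
    print(a,l,((proj(c,W(l))-[260,160])*6).round(),proj(d,W(l)).round(1))
```

```text
t 16.85 tcp [0.5071 0.1522 0.1387] loc mm [  0.8 106.8 138.7] F [-0.37 -0.37 -0.56] Floc [-0.33 -0.4  -0.56] w 0.003968932625765136 q [ 15.4  19.7 107.5   0.   52.8 110.7]
tool axes in local frame (cols)
 [[-0. -0. -1.]
 [ 0. -1.  0.]
 [-1. -0.  0.]]
0 [0, np.float64(0.061003647435796365), np.float64(0.19020081988685067)] [304. 284.] [379.8 284.7]
0.05 [0, np.float64(0.06805700375185043), np.float64(0.1918746523367839)] [316. 287.] [365.4 286.7]
0.1 [0, np.float64(0.07518520196451389), np.float64(0.19319387204276578)] [329. 291.] [350.3 288.3]
0.2 [0, np.float64(0.08959471441363243), np.float64(0.1947561783628305)] [354. 300.] [318.6 290.3]
```

View pics/s12z.png

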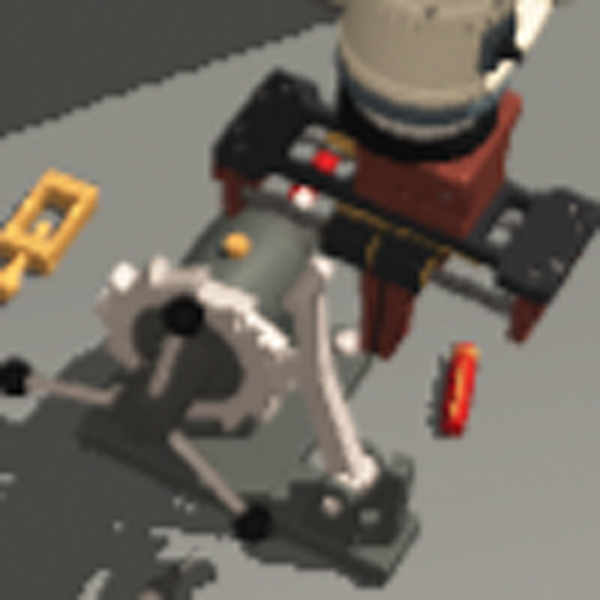

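View pics/w12.png

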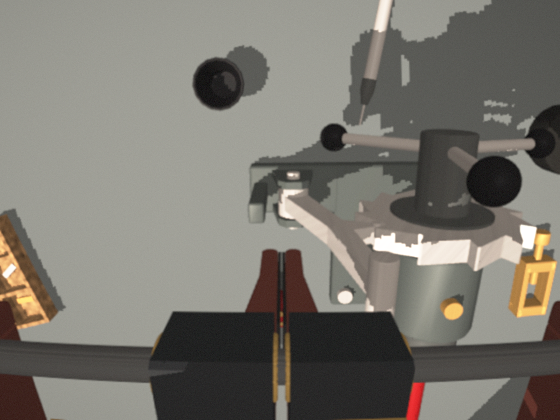

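Call:
send_rows --deltas '[[[255,0,-0.012,0,0,0,0],[255,-0.035,-0.012,0,0,0,0],[255,-0.075,-0.012,0,0,0,0],[255,-0.08,0.02,-0.02,0,0,0],[255,-0.08,0.06,-0.03,0,0,0],[255,-0.08,0.1,-0.045,0,0,0],[255,-0.08,0.132,-0.05,0,0,0],[255,-0.08,0.132,-0.05,0,0,0],[255,-0.05,0.132,-0.05,0,0,0],[255,-0.03,0.132,-0.05,0,0,0],[255,-0.009,0.132,-0.05,0,0,0],[255,-0.009,0.132,-0.05,0,0,0]]]'

```text
t: 18.45
tool_pos: [0.5436, 0.0178, 0.1463]
tool_rot: [0.3, 89.8, 175.1]
force: [-0.1, 0.1, 0.7]
gripper_width: 0.005
```

Run:
```python
from h import *
s,R=info()
c=cam('scene');wheel(c,'s13z.png',(250,160,350,260))
d=cam('side');wheel(d,'d13z.png',(200,130,300,230))
for a in (-.4,-.44,-.48,-.52): knobs(c,a);knobs(d,a)
```

```text
t 18.45 tcp [0.5436 0.0178 0.1463] loc mm [ 49.5 -23.7 146.3] F [-0.05  0.09  0.72] Floc [-0.06  0.08  0.72] w 0.005155597675329714 q [  0.6  20.4 105.3   0.   54.6  95.8]
tool axes in local frame (cols)
 [[-0.003  0.001 -1.   ]
 [-0.    -1.    -0.001]
 [-1.     0.     0.003]]
-0.4 0 [288.6 211.2]
-0.4 1 [262.5 223.4]
-0.4 2 [302.6 246.5]
-0.4 0 [270.4 173.3]
-0.4 1 [285.5 229.2]
-0.4 2 [262.7 195.9]
-0.44 0 [289.6 211.8]
-0.44 1 [262.2 222.6]
-0.44 2 [301.9 246.7]
-0.44 0 [269.8 172.6]
-0.44 1 [285.8 228.7]
-0.44 2 [263. 197.]
-0.48 0 [290.6 212.4]
-0.48 1 [261.9 221.8]
-0.48 2 [301.3 246.9]
-0.48 0 [269.3 171.9]
-0.48 1 [286.  228.3]
-0.48 2 [263.3 198.2]
-0.52 0 [291.6 213. ]
-0.52 1 [261.6 221.1]
-0.52 2 [300.6 247. ]
-0.52 0 [268.7 171.3]
-0.52 1 [286.2 227.7]
-0.52 2 [263.7 199.3]
```

View pics/s13z.png

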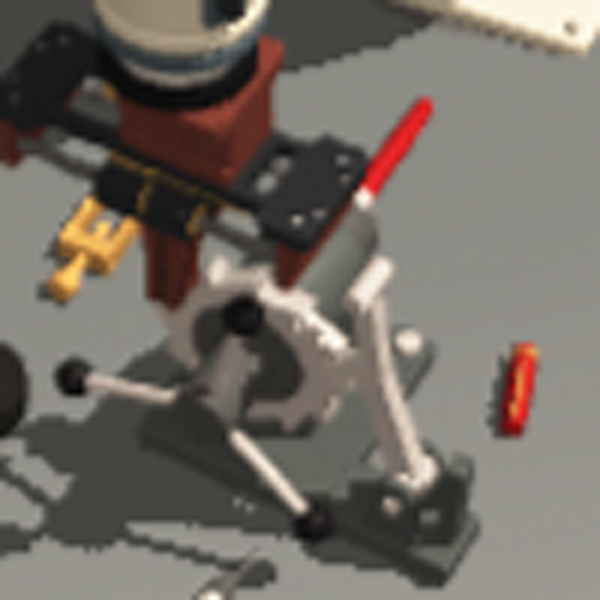

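View pics/d13z.png

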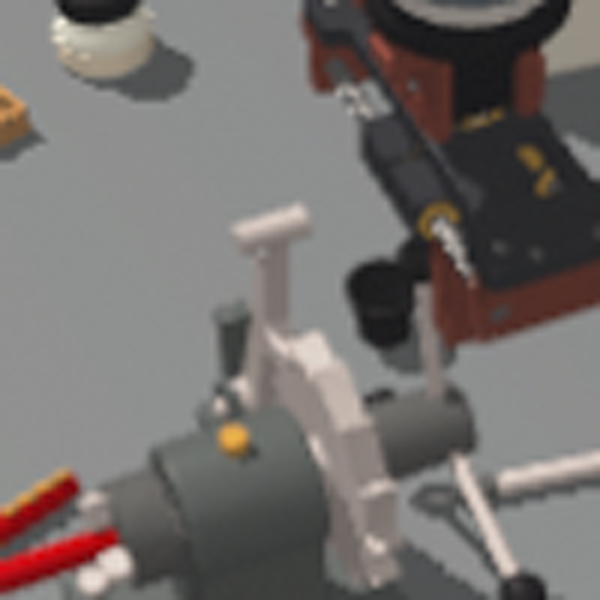

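Call:
send_rows --deltas '[[[255,0,-0.008,0,0,0,0],[255,0,-0.014,0,0,0,0],[255,0,-0.019,0,0,0,0],[255,0,-0.021,0,0,0,0],[255,0,-0.022,0,0,0,0],[255,0,-0.023,0,0,0,0],[255,0,-0.023,0,0,0,0]]]'

```text
t: 19.42
tool_pos: [0.5469, 0.039, 0.1476]
tool_rot: [63.9, 90.0, -121.4]
force: [0.4, -2.0, 0.6]
gripper_width: 0.008
```

Run:
```python
from h import *
s,R=info()
```

```text
t 19.425 tcp [0.5469 0.039  0.1476] loc mm [ 50.8  -2.3 147.6] F [ 0.39 -1.96  0.58] Floc [ 0.57 -1.92  0.58] w 0.008227827752016727 q [  2.8  20.5 104.8  -0.   54.7  98.1]
tool axes in local frame (cols)
 [[-0.  0. -1.]
 [-0. -1. -0.]
 [-1.  0.  0.]]
```

In contact (−1.9 N). Continuing in 1 mm steps.

Call:
send_rows --deltas '[[[255,0,-0.001,0,0,0,0],[255,0,-0.002,0,0,0,0],[255,0,-0.002,0,0,0,0]]]'

```text
t: 19.8
tool_pos: [0.547, 0.0412, 0.1476]
tool_rot: [27.7, 90.0, -157.6]
force: [0.5, -1.6, -0.7]
gripper_width: 0.009
```

Call:
send_rows --deltas '[[[255,0,-0.001,0,0,0,0],[255,0,-0.001,0,0,0,0]]]'

```text
t: 20.05
tool_pos: [0.5471, 0.0423, 0.1476]
tool_rot: [-1.7, 90.0, 173.0]
force: [0.1, -1.9, -1.6]
gripper_width: 0.006
```

Run:
```python
from h import *
s,R=info()
c=cam('scene');wheel(c,'s14z.png',(250,160,350,260))
```

```text
t 20.05 tcp [0.5471 0.0423 0.1476] loc mm [ 50.7   1.1 147.6] F [ 0.09 -1.87 -1.55] Floc [ 0.26 -1.85 -1.55] w 0.005805583980138944 q [  3.2  20.6 104.7   0.   54.7  98.4]
tool axes in local frame (cols)
 [[-0.  0. -1.]
 [ 0. -1. -0.]
 [-1. -0.  0.]]
```

View pics/s14z.png

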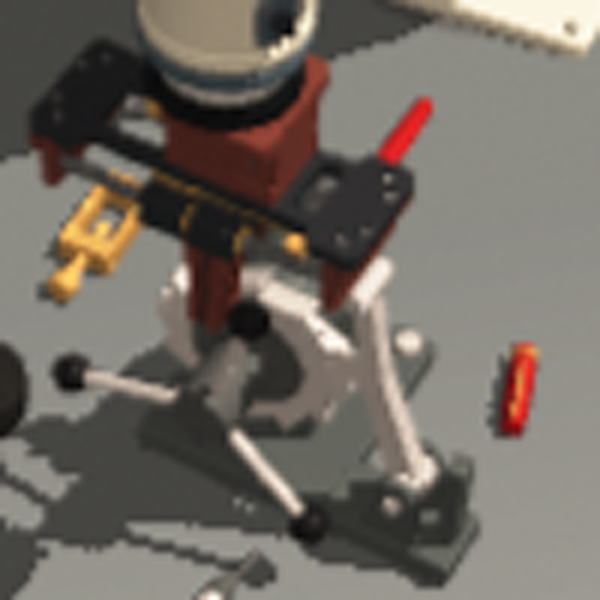

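Call:
send_rows --deltas '[[[255,0,-0.001,0,0,0,0],[255,0,-0.001,0,0,0,0]]]'

```text
t: 20.35
tool_pos: [0.5472, 0.0433, 0.1476]
tool_rot: [-3.6, 90.0, 171.1]
force: [0.2, -2.7, -0.6]
gripper_width: 0.009
```

Call:
send_rows --deltas '[[[255,0,0.006,0,0,0,0],[255,0,0.02,0,0,0,0],[255,-0.03,0.02,0,0,0,0],[255,-0.07,0.02,0,0,0,0],[255,-0.11,0.04,0,0,0,0],[255,-0.13,0.08,0,0,0,0],[255,-0.14,0.12,0,0,0,0],[255,-0.14,0.16,0,0,0,0],[255,-0.14,0.2,0,0,0,0],[255,-0.14,0.2,0,0,0,0],[255,-0.14,0.2,0,0,0,0]]]'

```text
t: 21.72
tool_pos: [0.5287, -0.1561, 0.2877]
tool_rot: [-84.0, 90.0, 90.7]
force: [0.8, -0.4, -0.1]
gripper_width: 0.009
```

Run:
```python
from h import *
s,R=info()
c=cam('scene');wheel(c,'s15z.png',(250,160,350,260));cv2.imwrite('pics/s15.png',c['frame'][:,:,::-1])
d=cam('side');wheel(d,'d15z.png',(220,140,320,240))
for a in (-.48,-.52,-.56): knobs(c,a);knobs(d,a)
print(proj(c,W([0,.061,.19])),proj(d,W([0,.061,.19])))
```

```text
t 21.725 tcp [ 0.5287 -0.1561  0.2877] loc mm [  50.7 -198.1  287.7] F [ 0.81 -0.37 -0.1 ] Floc [ 0.84 -0.29 -0.1 ] w 0.008738876374541845 q [-17.7  11.9  96.6   0.   71.5  77.6]
tool axes in local frame (cols)
 [[-0.    -0.001 -1.   ]
 [ 0.    -1.     0.001]
 [-1.    -0.     0.   ]]
-0.48 0 [290.6 212.4]
-0.48 1 [261.9 221.8]
-0.48 2 [301.3 246.9]
-0.48 0 [269.3 171.9]
-0.48 1 [286.  228.3]
-0.48 2 [263.3 198.2]
-0.52 0 [291.6 213. ]
-0.52 1 [261.6 221.1]
-0.52 2 [300.6 247. ]
-0.52 0 [268.7 171.3]
-0.52 1 [286.2 227.7]
-0.52 2 [263.7 199.3]
-0.56 0 [292.5 213.7]
-0.56 1 [261.4 220.3]
-0.56 2 [299.8 247.2]
-0.56 0 [268.2 170.7]
-0.56 1 [286.4 227.2]
-0.56 2 [264.1 200.5]
[310.59418454 207.31694023] [244.83841806 167.52460727]
```

View pics/s15z.png

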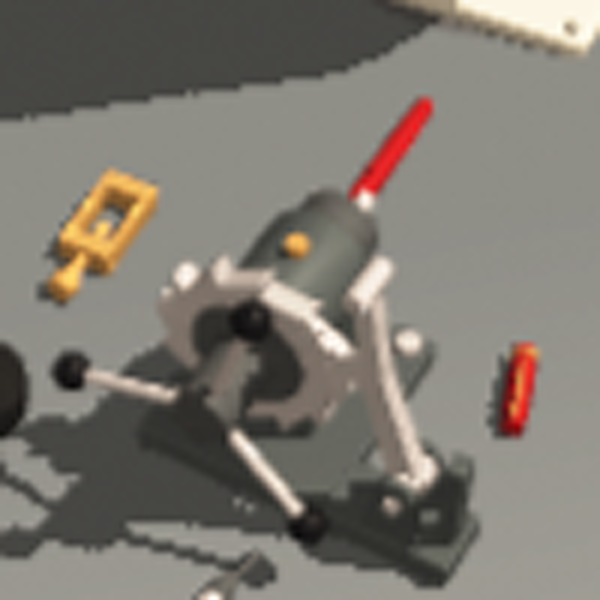

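View pics/d15z.png

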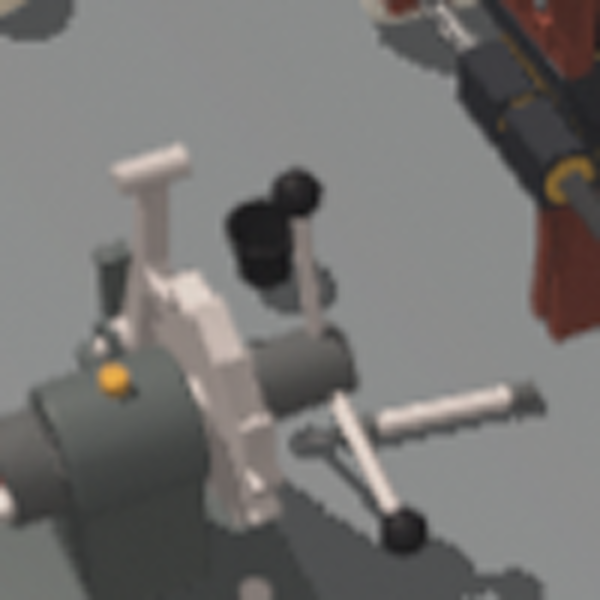

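View pics/s15.png

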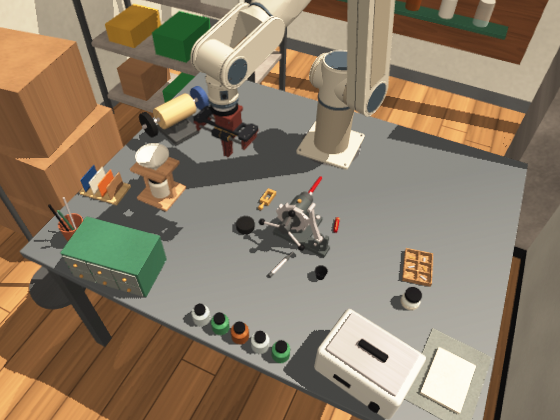

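Run:
```python
from h import *
print(ctrl.close_job())
```

```text
the job is handed in; nothing more can be done
None
```

The wheel is one notch back with the pawl down in the new notch, and I handed the job in at about 21.7 s of the 48 s. `close_job()` gives no verdict, so the checks below are mine.

**What I did**
- **Pawl off:** I pushed the thumb bar outward with the closed fingertips until the pawl fell onto its stop. The pictures confirmed it stayed there.
- **Wheel back:** I pushed the upright knob back to about -0.46 rad, then tipped the pawl back in.
- **Close up:** I pushed the wheel a few millimetres further in 1 mm steps. The force rose to 2.7 N on the last step, against about 1.9 N from friction alone. That may be the tooth starting to butt on the pawl, but I did not confirm it.
- **Clear:** I backed the arm away, about 20 cm from the indexing head.

**Last checks**
- **Wheel:** it stands at about -0.50 rad. The knobs read -0.48 to -0.53 across the scene and side views, inside the -0.57 to -0.42 window.
- **Pawl:** the thumb bar is back within about 1–2 pixels of its starting place in both views, so the pawl is seated.
- **Desk:** the loose things look unmoved in the pictures. I did not measure them.
- **Touching:** no pushing force showed at the end. The highest reading I saw was about 2.7 N, though I read it only at the end of each move.

**What disagreed:** the real fingertips sit about 36 mm higher than the reported TCP. My first push at the thumb bar passed over it without touching. I measured the offset from two camera views and lowered all later pushes to match.

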